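# Shut the photometer's lid and press its start key

## Robot

A 7-joint arm with a two-finger parallel gripper is mounted at the origin on the work surface. World frame = base frame: x ahead of the robot, y to its left, z up, the work surface at z = 0. Lengths are in mm, angles in rad, forces in N, time in s.
With the tool pointing down it reaches from about 350 to 900 mm from the base axis. Payload 19.9 kg.
Tool frame: the origin (TCP) lies between the finger pads; the fingertips stand tip_reach ahead of it and the grasp point (between the pads) lies 3 mm ahead of it (tip_reach is the distance from the TCP to the fingertips, in mm); z points along the fingers, y is the line along which they close (so a half turn about z gives the same grasp; the last joint's range is limited). The gripper opens to 85 mm and grips with 20 to 120 N. Pads are 22 mm wide; open, the fingers measure 114 mm over their backs; the gripper's body (76 mm by 85 mm) begins 54 mm behind the grasp point. The pads swing forward as they close: fully open they stand 13 mm farther back than shut.
Start: joints at [-1.288, 0.417, -0.01, 1.614, 0.005, 1.111, -0.053], TCP at [199.438, 592.307, 253.26] pointing down, gripper open.
Joint ranges: [-2.81, 2.81], [-0.39, 2.02], [-1.27, 1.25], [0.06, 2.57], [-1.19, 4.33], [0.19, 2], [-2.82, 2.82]. Speed limits (rad/s): [1.89, 1.89, 2.39, 2.39, 3.01, 3.01, 3.01].

## Interface

Orientations are given as [roll, pitch, yaw] about the fixed x, y, z axes, in that order (R = Rz(yaw) Ry(pitch) Rx(roll)).
In Python, from cell import move_ptp, move_linear, set_joints, move_gripper, pause, ik, grab_frame, Unreachable, sign_off, get_time_s, get_q, get_joint_vel, get_tau, get_ee_pos, get_tcp_rot, get_wrist_force, get_torque, get_opening, get_grip_force, tip_reach gives the robot as it stands. Calls block until the motion is done:
- move_ptp(position, orientation): joint-space move of the TCP to a pose.
- move_linear(position, velocity=150, rotation=None, max_force=None): straight line of the TCP; rotation=None keeps the orientation; velocity is the mean speed in mm/s. With max_force (N) it stops when the force on the tool has changed by that much, and returns True; else False.
- set_joints(angles): joint-space move.
- move_gripper(opening, grip_force=None): finger opening in mm; grip_force is the grip in N (None keeps the last); returns when the fingers have stopped.
- pause(seconds).
- ik(position, orientation): joint angles nearest the present ones, or None.
- grab_frame(name): name is "scene" or "top"; returns a dict with "frame" (420x560x3 uint8, red, green, blue), "fx", "fy", "cx", "cy" (pixels), "dist_coeffs" ([k1, k2, p1, p2, k3] as OpenCV has them; the pictures are not rectified), "R" (3x3) and "t" (3): a world point X has camera coordinates R X + t. Camera axes: x right, y down, z forward; pixel columns grow to the right and rows downward; lengths in mm; the calibration is good to about 2 mm. A picture is of the moment at which its call begins. There is no depth.
A pose or a line that the arm cannot do raises Unreachable and nothing moves.
- sign_off(): hands the job in; it is judged then, once.
Readings, each from a call of its own:
- get_time_s(): time.
- get_q(): joint angles.
- get_joint_vel(): joint speeds.
- get_tau(): joint torques, N m.
- get_ee_pos(): TCP position.
- get_tcp_rot(): TCP orientation.
- get_wrist_force(): force on the tool from outside, world axes, zero at the start.
- get_torque(): the same for the moment, N m.
- get_opening(): finger opening in mm.
- get_grip_force(): force on a finger pad.
Only numpy, scipy, OpenCV 4.12 (cv2) and the standard library are available. Lean on these libraries where they do the work, as an engineer would, in place of code of your own. Each camera call takes 0.05 s, during which the arm holds its last target. There are 200 camera calls.

## Task

Start a reading on the photometer: with the fingertips, push the blue lid of the measuring well down until it is fully shut, and only then press the green start key gently all the way down and let it come back up. Do not press any other key, push nothing hard, and do not disturb the bottles, tubes, vial, cuvette or other things around; finish with the hand clear of everything.

Things in the scene. Friction and masses are not known exactly. Their poses are not given: they have to be found in the camera images.
- analyser: White photometer, 260 (x) by 400 (y) mm, fixed. Origin: centre of underside; z up, -x its front (robot side), +y its left. Flat deck 100 mm up. On it: four keys in a row at x = -70 mm (y = 16, 64, 112, 160 mm, colours in any order), the measuring well with blue lid at y = -100 mm, a low grey screen (to 122 mm up) behind the keys.
- lid (a joint): Opening angle of the blue lid of the measuring well: 0 = fully shut (lying level on the collar of the well), grows as the free front edge rises, up to 1.2; starts between 0.5 and 0.9. Stiff hinge that stays where it is left; turning it takes about 0.12 N m (2 N at lid_push), then it comes against its stop at 0.
- lid_hinge (a point): Point on the lid's hinge axis, in the middle of the lid's width, at analyser (55, -100, 120) mm; the hinge axis runs along the analyser's y. Fixed. Its axes are the analyser's.
- lid_push (a point): Point on the lid's top (outer) face, mid-width, 65 mm in front of the hinge axis, 10 mm above it when shut; moves with the lid. z: outward normal; -x: to the free edge. Lid: blue plate 94 mm wide, 10 mm thick, from 4 to 90 mm in front of the hinge axis, with a 4 mm lip beyond. Shut, its top is level, 130 mm above the bench.
- key_green (a joint): Travel of the green key, the start key: 0 = up, 0.006 = fully down; springs back, full travel takes 4 N.
- key_green_top (a point): Centre of the top face of the green round push key (24 mm across, in a black housing that stands on the deck); moves down with it. Pressed straight down. z up.
- key_red (a joint): Travel of the red key, not to be pressed: 0 = up, 0.006 = fully down; springs back, full travel takes 4 N.
- key_red_top (a point): Centre of the top face of the red round push key (24 mm across, in a black housing that stands on the deck); moves down with it. Pressed straight down. z up.
- key_yellow (a joint): Travel of the yellow key, not to be pressed: 0 = up, 0.006 = fully down; springs back, full travel takes 4 N.
- key_yellow_top (a point): Centre of the top face of the yellow round push key (24 mm across, in a black housing that stands on the deck); moves down with it. Pressed straight down. z up.
- key_white (a joint): Travel of the white key, not to be pressed: 0 = up, 0.006 = fully down; springs back, full travel takes 4 N.
- key_white_top (a point): Centre of the top face of the white round push key (24 mm across, in a black housing that stands on the deck); moves down with it. Pressed straight down. z up.
- key_green_base: Black housing that carries the green key (origin: centre of its underside, on the deck).
- vial: Small amber vial with white cap, 22 mm across, 40 mm tall, standing loose on the analyser's deck between the keys and the lid. Bystander; origin: centre of its underside.
- cuvette: Clear square cuvette with red cap, 14 mm wide, 46 mm tall, standing loose on the deck behind. Bystander; origin: centre of its underside.
- bottle_white: White reagent bottle, 60 mm across, 125 mm tall, on the bench to the right of the analyser. Bystander; origin: centre of its underside.
- bottle_amber: Amber reagent bottle, 60 mm across, 125 mm tall, on the bench to the right of the analyser. Bystander; origin: centre of its underside.
- tube_a: Yellow-capped sample tube, 17 mm across the cap, 90 mm long, standing loose in the fixed black rack (150 by 90 by 45 mm) to the left of the analyser, its top 105 mm up. Bystander; origin: centre of its underside.
- tube_b: A second such tube in the same rack. Bystander; origin: centre of its underside.

How it is judged:
By the outcome, as a careful person would: the job done as asked, in the order asked, and still so for the second after the job is handed in, with the robot touching nothing.
It also fails if it takes over 40 s, if anything falls off the work surface, if the arm or the gripper's body presses on something with over 40 N, if the wrist force passes 120 N, or if a joint passes its speed limit or range.

## Working session

There is one attempt and no reset: what is moved stays moved. The work goes in short steps, each a Python script; the robot and the scene stay as the last script left them, time stands still between calls to the robot, and variables do not carry over. Pictures are saved under pics/ and viewed, at most 10 in all, crops included, and the job is handed in when it is done.

```bash
ls; mkdir -p pics; python3 - <<'E'
from cell import *
import cv2,numpy as np
for n in("scene","top"):
    f=grab_frame(n); cv2.imwrite(f"pics/{n}0.png",f["frame"][:,:,::-1])
    R=np.array(f["R"]);print(n,f["fx"],f["fy"],f["cx"],f["cy"],f["dist_coeffs"],(-R.T@np.array(f["t"])).round(),R.round(2).tolist())
print(tip_reach() if callable(tip_reach) else tip_reach,get_time_s(),get_tcp_rot(),get_opening())
E
```

```text
pics
scene 475.57792156258944 475.57792156258944 282.38433516741253 214.8145480837473 [-0.01079178  0.          0.          0.          0.        ] [1264. -235.  767.] [[0.38, 0.92, -0.01], [0.6, -0.26, -0.76], [-0.7, 0.29, -0.65]]
top 510.4479461999404 510.4479461999404 283.4455476839935 212.79853871047908 [-0.15070934  0.          0.          0.          0.        ] [ 461.   63. 1241.] [[-0.02, -1.0, 0.02], [-1.0, 0.02, -0.08], [0.08, -0.02, -1.0]]
22.0 0.1 [-3.14049791e+00  9.85558683e-05  2.81679573e+00] 85.24874699639439
```

View pics/scene0.png

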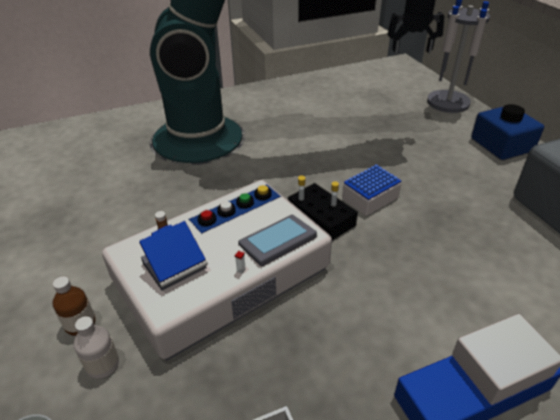

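View pics/top0.png

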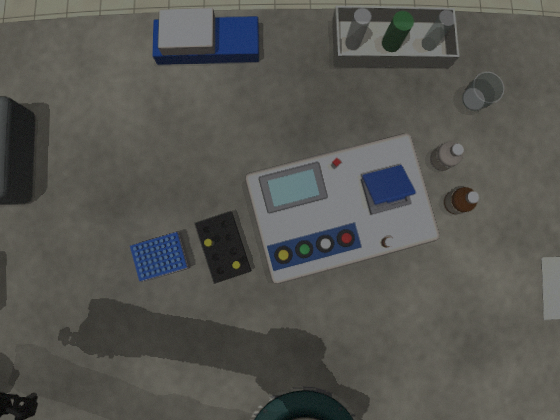

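The scene view shows the keys at about (207,216) red, (226,208) white, (245,199) green and (263,190) yellow. The top view has them at (346,238), (325,243), (304,249) and (283,255). The lid stands open at about (388,185) in the top view. I'll zoom in and get blob centroids.

```bash
python3 - <<'E'
import cv2,numpy as np
s=cv2.imread("pics/scene0.png");t=cv2.imread("pics/top0.png")
a=cv2.resize(s[180:300,95:295],None,fx=4,fy=4,interpolation=cv2.INTER_CUBIC);b=cv2.resize(t[130:280,240:440],None,fx=4,fy=4,interpolation=cv2.INTER_CUBIC)
cv2.imwrite("pics/sc.png",a);cv2.imwrite("pics/tc.png",b)
W={'scene':dict(red=(207,216),white=(226,208),green=(245,199),yellow=(263,190)),'top':dict(red=(346,238),white=(325,243),green=(304,249),yellow=(283,255))}
for n,im in(('scene',s),('top',t)):
  h=cv2.cvtColor(im,cv2.COLOR_BGR2HSV)
  for c,(u,v) in W[n].items():
    H,S,V=[h[v-9:v+10,u-9:u+10,i].astype(int) for i in range(3)]
    m={'red':(S>140)&((H<8)|(H>172)),'white':(S<60)&(V>110),'green':(S>100)&(H>40)&(H<80),'yellow':(S>110)&(H>15)&(H<35)}[c]
    k,l,st,ce=cv2.connectedComponentsWithStats(m.astype(np.uint8))
    print(n,c,[(st[i,4],(ce[i]+[u-9,v-9]).round(2).tolist(),st[i,:4].tolist()) for i in range(1,k) if st[i,4]>8])
E
```

```text
scene red [(np.int32(103), [206.17, 215.35], [2, 4, 13, 10])]
scene white [(np.int32(122), [223.95, 202.88], [0, 0, 16, 10])]
scene green [(np.int32(96), [244.49, 198.25], [3, 4, 12, 10])]
scene yellow [(np.int32(98), [262.51, 190.24], [3, 5, 12, 10])]
top red [(np.int32(79), [346.15, 237.56], [5, 4, 10, 10])]
top white [(np.int32(72), [325.19, 243.06], [5, 5, 10, 9])]
top green [(np.int32(85), [304.16, 248.89], [4, 4, 11, 11])]
top yellow [(np.int32(92), [282.88, 254.6], [4, 4, 11, 11])]
```

View pics/sc.png

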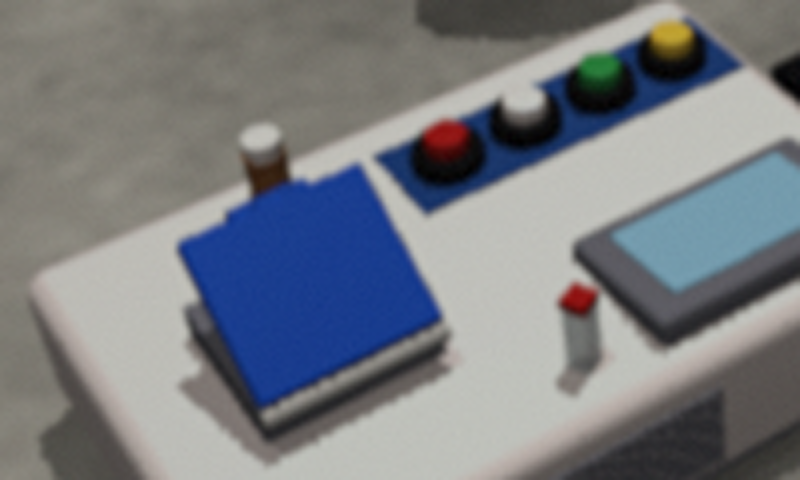

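View pics/tc.png

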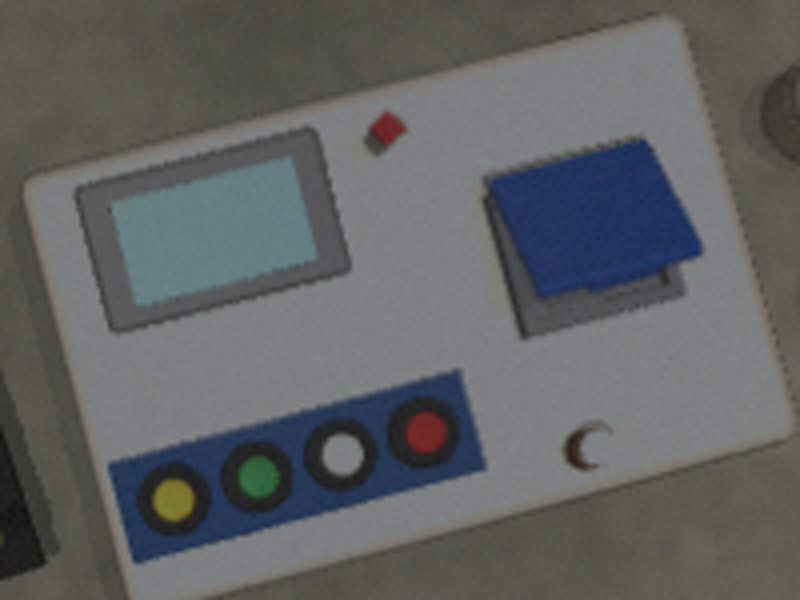

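The crops show the lid's top-face corners. In the scene crop they are free edge (180,245) and (362,165), hinge end (262,405) and (440,320). In the top crop they are free edge (540,297) and (702,250), hinge end (490,180) and (648,140). The vial is in front of the lid at about (590,445). Next is a fit of the analyser pose, key height and lid angle, plus free triangulation as a check.

```bash
cat > fit.py <<'E'
import cv2,numpy as np
from scipy.optimize import least_squares
from cell import grab_frame
cams={n:grab_frame(n) for n in("scene","top")}
def proj(n,P):
    f=cams[n];K=np.array([[f["fx"],0,f["cx"]],[0,f["fy"],f["cy"]],[0,0,1]])
    return cv2.projectPoints(np.float64(P).reshape(-1,1,3),cv2.Rodrigues(np.array(f["R"]))[0],np.float64(f["t"]),K,np.float64(f["dist_coeffs"]))[0].reshape(-1,2)
def tri(a,b):
    r=least_squares(lambda X:np.r_[(proj("scene",X)[0]-a),(proj("top",X)[0]-b)],[500,0,100.]);return r.x,np.abs(r.fun).max()
E
python3 - <<'E'
from fit import *
sc=lambda p:(np.array(p)+.5)/4-.5+[95,180]
tc=lambda p:(np.array(p)+.5)/4-.5+[240,130]
# red white green yellow, lid: free -y, free +y, hinge -y, hinge +y
S=sc([(447,134),(524,100),(601,66),(673,33),(180,245),(362,165),(262,405),(440,320)])
T=np.vstack([[(346.15,237.56),(325.19,243.06),(304.16,248.89),(282.88,254.6)],tc([(702,250),(540,297),(648,140),(490,180)])])
for i in range(8):
    X,e=tri(S[i],T[i]);print(i,X.round(1),round(e,2))
def model(p):
    x,y,w,h,a=p
    L=[(-70,k,h) for k in(16,64,112,160)]
    for d in(90,4):
        for s in(-47,47):
            L.append((55-d*np.cos(a)+10*np.sin(a)*1, -100+s,120+d*np.sin(a)+10*np.cos(a)))
    L=np.array(L);c,s=np.cos(w),np.sin(w)
    return np.c_[x+c*L[:,0]-s*L[:,1],y+s*L[:,0]+c*L[:,1],L[:,2]]
f=lambda p:np.r_[proj("scene",model(p))-S,proj("top",model(p))-T].ravel()
r=least_squares(f,[500,0,.2,115,.7],x_scale=[10,10,.1,10,.1],loss='soft_l1');print(r.x);print(f(r.x).reshape(2,8,2).round(1).tolist());print(model(r.x).round(1))
E
```

```text
0 [498.4 -97.5 118.3] 0.51
1 [487.2 -51.2 117.9] 0.27
2 [475.6  -4.  118. ] 0.5
3 [464.1  42.8 118.4] 0.4
4 [ 590.1 -241.4  172.9] 0.7
5 [ 566.8 -152.5  171.3] 0.83
6 [ 658.  -226.   128.6] 0.79
7 [ 636.7 -137.6  126.5] 0.07
[ 5.70716355e+02 -9.65580198e+01  2.40021913e-01  1.18561230e+02
  5.24827824e-01]
[[[-0.5, 0.1], [-0.2, -0.2], [-0.6, -0.0], [-0.6, 0.2], [-2.0, -0.7], [-1.0, -1.3], [-0.5, 0.2], [1.5, -1.5]], [[-0.4, -0.4], [-0.3, -0.2], [-0.3, -0.4], [-0.1, -0.4], [0.4, 0.7], [-0.7, 0.1], [-0.7, -1.5], [-1.1, -1.0]]]
[[ 498.9  -97.7  118.6]
 [ 487.5  -51.   118.6]
 [ 476.1   -4.4  118.6]
 [ 464.7   42.2  118.6]
 [ 588.3 -243.6  173.7]
 [ 566.  -152.3  173.7]
 [ 660.6 -225.9  130.7]
 [ 638.2 -134.6  130.7]]
```

Triangulation and model fit agree: keys are at 118 mm, spaced 48 mm with yaw 0.24, hinge edge at about 129 mm, and the lid angle is about 0.53. Next I'll push the lid shut with closed fingers.

```bash
python3 - <<'E'
from fit import *
from cell import *
yaw=.24;c,s=np.cos(yaw),np.sin(yaw)
W=lambda x,y:np.array([570.7+c*x-s*y,-96.6+s*x+c*y])
move_gripper(0); tr=tip_reach() if callable(tip_reach) else tip_reach
p=W(55-62,-100);print(tr,get_opening(),p)
best=min(((ik([*p,200+tr],[np.pi,0,w]),w) for w in(yaw,yaw-np.pi)),key=lambda a:9 if a[0] is None else abs(a[0][6]));print(best)
o=[np.pi,0,best[1]]
move_ptp([*p,205+tr],o);print(get_time_s(),get_ee_pos(),get_wrist_force())
r=move_linear([*p,138+tr],40,max_force=8);print(r,get_time_s(),get_ee_pos()[2]-tr,get_wrist_force())
if not r:
    r=move_linear([*p,126+tr],10,max_force=6);print(r,get_time_s(),get_ee_pos()[2]-tr,get_wrist_force())
E
```

```text
22.0 -0.3249280557398707 [ 587.67089682 -195.39771587]
(array([-0.43651182,  0.65908997,  1.04143376,  1.6841061 , -0.61359819,
        1.16292855, -0.56121317]), 0.24)
4.1417 [ 587.93650039 -194.62212729  226.8636001 ] [0.62165924 0.23599128 0.24739869]
False 5.9667 138.10593251374502 [0.21768976 0.44304114 0.22966613]
True 6.775 130.00488421888937 [-2.1472208   1.36054     7.23086822]
```

```bash
python3 - <<'E'
from fit import *
from cell import *
yaw=.24;c,s=np.cos(yaw),np.sin(yaw)
p=get_ee_pos()
# settle: press once more with a small extra force, then leave
r=move_linear([p[0],p[1],p[2]-3],6,max_force=3);print(r,get_ee_pos()[2]-22,get_wrist_force())
move_linear([p[0],p[1],200+22],120)
g=np.array([475.8,-4.2])
move_linear([*g,200+22],150);print(get_time_s(),get_ee_pos(),get_wrist_force())
a=grab_frame("scene")["frame"][180:300,95:295,::-1];b=grab_frame("top")["frame"][130:230,340:440,::-1]
a=cv2.resize(a,None,fx=2.5,fy=2.5,interpolation=cv2.INTER_CUBIC);b=cv2.resize(b,(300,300),interpolation=cv2.INTER_CUBIC)
cv2.imwrite("pics/lid.png",np.hstack([a,b]))
E
```

```text
True 129.99568360689332 [-2.28314533  0.5594157   8.41620819]
9.4417 [475.94648347  -4.75718328 222.02392399] [ 0.36316861 -0.46961686  0.02856207]
```

View pics/lid.png

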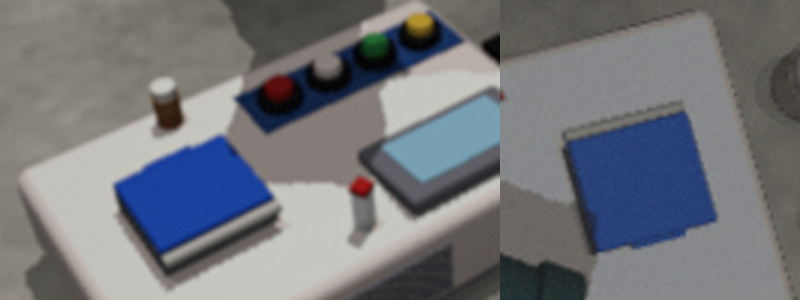

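The lid lies level on the collar, with free-edge corner at (115,188) in the scene crop and (717,220) in the top crop. I'll check its height numerically, then press green.

```bash
python3 - <<'E'
from fit import *
from cell import *
X,e=tri(np.array([115/2.5+95,188/2.5+180])-.3,np.array([340+217/3,130+220/3])-.3);print("lid corner",X.round(1),e)
X2,e2=tri(np.array([220/2.5+95,138/2.5+180])-.3,np.array([340+97/3,130+252/3])-.3);print("other",X2.round(1),e2)
if abs((X[2]+X2[2])/2-130)>4: raise SystemExit
g=np.array([475.8,-4.2])
r=move_linear([*g,124+22],100,max_force=5);print(r,get_ee_pos(),get_wrist_force())
if not r:
    r=move_linear([*g,109+22],6,max_force=6.5);print(r,get_ee_pos()[2]-22,get_wrist_force())
    pause(.2)
E
```

```text
lid corner [ 571.9 -247.1  122. ] 0.9524630751204199
other [ 549.3 -158.3  121.8] 0.2985692209890658
```

```bash
python3 - <<'E'
from fit import *
c,s=np.cos(.24),np.sin(.24);out=[]
for n,(u,v) in(("scene",(120,225)),("top",(355,150))):
    k=5;im=cv2.resize(np.ascontiguousarray(cams[n]["frame"][v:v+80,u:u+80,::-1]),None,fx=k,fy=k,interpolation=cv2.INTER_CUBIC)
    for a,col in((0,(0,255,255)),(.1,(0,0,255))):
        P=[]
        for d,q in((90,-47),(90,47),(4,47),(4,-47)):
            x,y,z=55-d*np.cos(a)+10*np.sin(a),-100+q,120+d*np.sin(a)+10*np.cos(a)
            P.append((570.7+c*x-s*y,-96.6+s*x+c*y,z))
        cv2.polylines(im,[((proj(n,P)-[u,v]+.5)*k-.5).round().astype(int)],True,col,1)
    out.append(im)
cv2.imwrite("pics/ov.png",np.hstack(out))
E
```

```text
(no output)
```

View pics/ov.png

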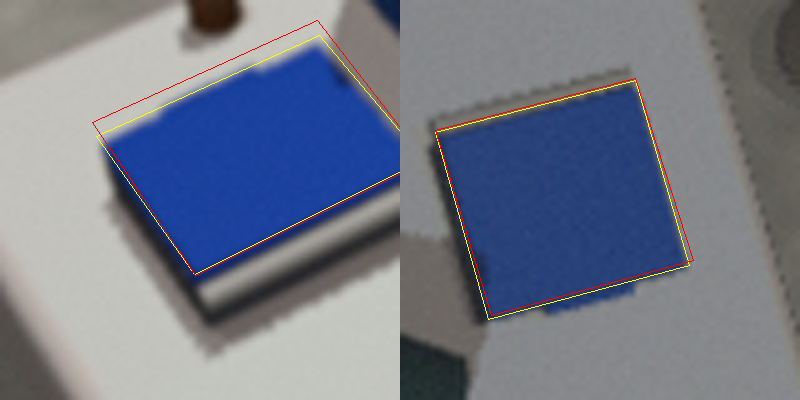

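The overlay of angle 0 (yellow) matches the lid and 0.1 (red) does not. With the stop felt at 130.0 mm, the lid is shut, so I'll press green.

```bash
python3 - <<'E'
from cell import *
g=[475.8,-4.2]
r=move_linear([*g,124+22],100,max_force=5);print(r,get_ee_pos(),get_wrist_force())
if not r:
    for z in(117,115,113,111.5,110,108.5):
        r=move_linear([*g,z+22],6,max_force=6.5);f=get_wrist_force();print(z,r,get_ee_pos()[2]-22,f)
        if r or f[2]>6: break
E
```

```text
False [476.07686895  -4.29458563 146.41217259] [-0.41255365 -0.61647401  0.53184249]
117 False 117.03668809417155 [0.36536605 2.41510872 3.44777441]
115 True 115.9327729759006 [-2.64991319  1.21924311 11.8892589 ]
```

```bash
python3 - <<'E'
from cell import *
from fit import *
g=[475.8,-4.2]
def st(): print(round(get_ee_pos()[2]-22,2),np.round(get_wrist_force(),1))
pause(.3);st()
for z in(117,118,119,120,121,122,123):
    move_linear([*g,z+22],10);st()
move_linear([*g,220+22],100);move_linear([380,120,300],200);print(get_time_s(),get_wrist_force())
a=grab_frame("scene")["frame"][150:300,60:260,::-1];b=grab_frame("top")["frame"][130:280,240:440,::-1]
cv2.imwrite("pics/end.png",np.hstack([cv2.resize(np.ascontiguousarray(i),(400,300),interpolation=cv2.INTER_CUBIC) for i in(a,b)]))
E
```

```text
115.95 [-2.6  0.2 11.5]
116.97 [-0.1  0.7  3.1]
118.01 [1.6 1.1 2.5]
119.01 [ 1.9 -0.6  2.9]
120.02 [ 0.6 -0.2  2. ]
121.01 [-0.4  0.2  1.5]
121.98 [0.2 0.2 1.7]
122.99 [ 0.4 -0.6 -0.4]
16.6083 [-0.26372933  0.21243366  0.04828076]
```

View pics/end.png

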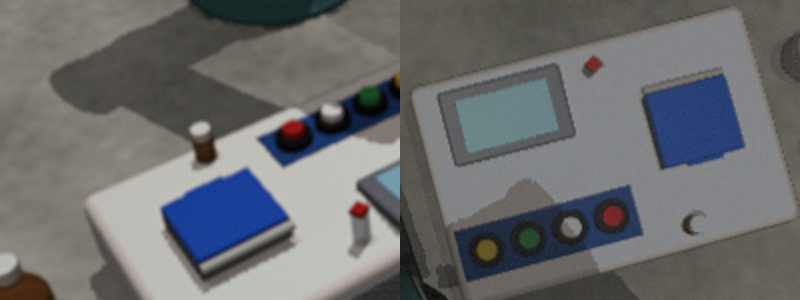

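The force profile shows a spring over 122 to 116 mm, the full 6 mm of travel, with a stop at 116 mm, and the key came back up. The lid is shut, the vial and cuvette are in place, and the hand is clear.

```bash
python3 -c "from cell import *; pause(.3); print(sign_off())"
```

```text
the job is handed in; nothing more can be done
None
```

I pushed the lid fully shut, then pressed the green key through its full 6 mm (peak force about 12 N, against the stop) and let it come back up. The hand is clear, no other key was touched, the vial and cuvette have not moved, and I handed the job in at about 17 s.

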